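# Space three test bars on the layout board with a spacer block

## Task

Get the three test bars on the layout board ready for bonding, sliding them without lifting: push the grey bar flush against the end stop, then stand the orange spacer block against it and slide the blue bar up snug to the spacer, then step the spacer on to the other side of the blue bar and slide the yellow bar up to it, gently so that the first gap is kept. The bars must end in line and square to the stop with both gaps equal to the spacer; finally stand the spacer upright on the worktop off the board, and leave everything else alone.

Things in the scene. Friction and masses are not known exactly. Their poses are not given: they have to be found in the camera images.
- board: grey layout board fixed to the worktop, 170 mm (its x) by 330 mm (its y) by 8 mm thick; origin at the centre of its underside, z up. Along its left (+y) end stands a fixed aluminium end stop, 150 mm long (x), 22 mm thick, rising 20 mm above the board; its inner face is at y = +140 mm and looks to -y. The bars lie across the board in a row from the stop towards -y.
- bar_grey: bare dark grey steel test bar, 140 mm (its x) by 36 mm (its y) by 20 mm tall, about 0.7 kg, lying flat and loose on the layout board (about 5 to 10 N slides it); origin at the centre of its underside. First in the row, nearest the end stop. Its x runs nearly along the board's x. Lying flush against the stop its origin is at board y = +122 mm.
- bar_blue: blue painted steel test bar, 140 mm (its x) by 36 mm (its y) by 20 mm tall, about 0.7 kg, lying flat and loose on the layout board (about 5 to 10 N slides it); origin at the centre of its underside. Second in the row, on the grey bar's -y side.
- bar_yellow: yellow painted steel test bar, 140 mm (its x) by 36 mm (its y) by 20 mm tall, about 0.7 kg, lying flat and loose on the layout board (about 5 to 10 N slides it); origin at the centre of its underside. Third and last in the row, on the blue bar's -y side.
- spacer: loose orange spacer block, 0.25 kg: foot 90 mm (its x) by 24 mm (its y, the gap it sets) by 22 mm tall, and on its middle an upright grip 34 mm (x) by 14 mm (y) from 22 to 68 mm height; origin at the centre of its underside. Symmetric: a half turn about z changes nothing. Starts on the worktop left or right of the board.
- lab_timer: white bench timer, 60x66x20 mm, standing beside the board on the side away from the spacer; a bystander
- weight_500: brass-coloured 500 g calibration weight, 38 mm across, 62 mm tall; a bystander
- caliper: grey caliper, 66x236x14 mm, lying flat; a bystander
- marker: white marker pen with red cap, 17x135x16 mm, lying; a bystander
- spanner: steel open-ended spanner, 27x155x8 mm, lying flat; a bystander
Things that resemble listed ones, but are neither listed nor needed, are in the scene too. Of the things shaped like the bar_yellow, the yellow one is meant.

How it is judged:
On the way, in this order (a step that is already met when the one before it is completed fails the run):
1. the grey bar lies flush against the end stop (y of bar_grey in the frame of board above 0.1195 m and angle between the x axis of bar_grey and the x axis of board, either way round below 0.03 rad), for 0.2 s.
2. the spacer stands on the board between the grey and blue bars, which are one spacer apart, the grey bar still flush (all of step 1 and y of bar_blue in the frame of bar_grey between -0.063 and -0.057 m and x of bar_blue in the frame of bar_grey between -0.02 and 0.02 m and angle between the x axis of bar_blue and the x axis of bar_grey, either way round below 0.035 rad and y of spacer in the frame of bar_grey between -0.034 and -0.026 m and x of spacer in the frame of bar_grey between -0.05 and 0.05 m and z of spacer in the frame of bar_grey between -0.003 and 0.003 m and angle between the x axis of spacer and the x axis of bar_grey, either way round below 0.08 rad), for 0.2 s.
3. the spacer stands on the board between the blue and yellow bars, which are one spacer apart, the first gap kept (all of step 1 and y of bar_blue in the frame of bar_grey between -0.063 and -0.057 m and x of bar_blue in the frame of bar_grey between -0.02 and 0.02 m and angle between the x axis of bar_blue and the x axis of bar_grey, either way round below 0.035 rad and y of bar_yellow in the frame of bar_blue between -0.063 and -0.057 m and x of bar_yellow in the frame of bar_blue between -0.02 and 0.02 m and angle between the x axis of bar_yellow and the x axis of bar_blue, either way round below 0.035 rad and y of spacer in the frame of bar_blue between -0.034 and -0.026 m and x of spacer in the frame of bar_blue between -0.05 and 0.05 m and z of spacer in the frame of bar_blue between -0.003 and 0.003 m and angle between the x axis of spacer and the x axis of bar_blue, either way round below 0.08 rad), for 0.2 s.
At the end, for the whole second after the job is handed in: Grey bar within 2.5 mm of the stop, square to it within 0.03 rad; both gaps 24 mm within 3 mm; neighbouring bars parallel within 0.035 rad, offset endwise under 20 mm; bars flat on the board; spacer upright on the worktop, off the board; all at rest (all of step 1 and y of bar_blue in the frame of bar_grey between -0.063 and -0.057 m and x of bar_blue in the frame of bar_grey between -0.02 and 0.02 m and angle between the x axis of bar_blue and the x axis of bar_grey, either way round below 0.035 rad and y of bar_yellow in the frame of bar_blue between -0.063 and -0.057 m and x of bar_yellow in the frame of bar_blue between -0.02 and 0.02 m and angle between the x axis of bar_yellow and the x axis of bar_blue, either way round below 0.035 rad and z of bar_grey in the frame of board between 0.005 and 0.011 m and z of bar_blue in the frame of board between 0.005 and 0.011 m and z of bar_yellow in the frame of board between 0.005 and 0.011 m and height (world z) of spacer between -0.004 and 0.004 m and angle between spacer's own z axis and vertical below 0.05 rad and linear speed of each of bar_grey, bar_blue, bar_yellow, spacer below 0.01 m/s); the robot touches nothing.
It fails at once if a bar is lifted more than 12 mm off the board (z of any of bar_grey, bar_blue, bar_yellow in the frame of board above 0.02 m).
It fails at once if a bystander is moved more than 25 mm (distance of any of lab_timer, weight_500, caliper, marker, spanner from where it was at the start of the episode above 0.025 m).
It also fails if it takes over 72 s, if anything falls off the work surface, if the arm or the gripper's body presses on something with over 40 N, if the wrist force passes 120 N, or if a joint passes its speed limit or range.

## Robot

A 6-joint arm with a two-finger parallel gripper is mounted at the origin on a cart in front of the work surface, level with it; the furniture and walls round the work are solid. World frame = base frame: x ahead of the robot, y to its left, z up, the work surface at z = 0. Lengths are in m, angles in rad, forces in N, time in s.
With the tool pointing down it reaches from about 0.35 to 0.775 m from the base axis. Payload 5.5 kg.
Tool frame: the origin (TCP) lies at the very end of the fingers, on their centre line; the grasp point (between the pads) lies 19 mm behind it; z points along the fingers, y is the line along which they close (so a half turn about z gives the same grasp; the last joint's range is limited). The gripper opens to 85 mm and grips with 20 to 120 N. Pads are 22 mm wide; open, the fingers measure 114 mm over their backs; the gripper's body (76 mm by 85 mm) begins 54 mm behind the grasp point. The pads swing forward as they close: fully open they stand 13 mm farther back than shut.
Start: joints at [0.968, 0.313, 0.046, 1.304, 0, 1.431], TCP at [0.257, 0.515, 0.231] pointing down, gripper open.
Joint ranges: [-2.76, 2.76], [-0.86, 1.69], [-1.03, 1.26], [-2.2, 2.34], [-1.47, 1.5], [-3.14, 3.14]. Speed limits (rad/s): [2.57, 2.57, 3.14, 3.14, 3.14, 3.14].

## Interface

Orientations are given as a unit quaternion [w, x, y, z].
In Python, from workcell import env gives the robot as it stands. The module is installed in compiled form; this text tells all that it offers.
- The arm moves only by the tool jog_arm, never from a script. Its arguments are lists of equal length, an entry for each row: "gripper": the opening, from 0 (shut) to 1 (fully open); "offset": the shift along the world's x, y, z in cm, a list of three; "twist": the turn about the world's z in degrees. In form: {"gripper": [gripper, ...], "offset": [[dx, dy, dz], ...], "twist": [twist, ...]}. A call has exactly 8 rows; each row is the pose to reach, as a shift and turn from the pose commanded when the call began; what a row does not reach only later rows make up. A row lasts 1/8 s, in which the tool goes at most 62.5 mm and 10.7 degrees, less where a joint would pass 70% of its speed; a pose out of reach is approached as far as the arm can. A call with a gripper value outside its range is refused whole. The fingers move at their own pace and stop on an object; "squeeze" is the grip in N (left out, the last holds). Time passes only in rows, so rows that repeat a pose let the fingers close, or fill a call up. It gives the time, the measured TCP pose, the force, the opening and the grip force at its end, in the units of the state.
- env.get_state(): the state, without advancing time (a new reading comes with each control period).
- env.read_camera(name): name is "side" or "top" or "wrist"; returns a dict with "image" (384x512x3 uint8, red, green, blue), "z_map" (384x512 float32, m along the optical axis (not along the pixel's ray), 0 where there is no reading), "fovy" (degrees; the focal length in pixels is half the picture's height over the tangent of half this angle, whatever the lens; pixels are square), "cx", "cy" (the principal point, pixels), "cam_to_world" (4x4, takes a point from camera to world coordinates). Camera axes: x right, y up, looking along -z (the intrinsics and any distortion apply to the point x, -y, -z); pixel columns grow to the right and rows downward; lengths in m; the calibration is good to about 2 mm. A picture is of the moment at which its call begins.
- env.hand_in(): hands the job in; it is judged then, once.
The state is a dict: "clock": time; "joint_pos": joint angles; "qvel": joint speeds; "tau": joint torques, N m; "tcp_pos": TCP position; "orientation": TCP orientation; "wrist_force": force on the tool from outside, world axes, zero at the start; "ft_torque": the same for the moment, N m; "finger_gap": finger opening in m; "grip_force": force on a finger pad.
Only numpy, scipy, OpenCV 4.12 (cv2) and the standard library are available. Lean on these libraries where they do the work, as an engineer would, in place of code of your own. Each camera call takes 0.05 s, during which the arm holds its last target. There are 200 camera calls.

## Working session

There is one attempt and no reset: what is moved stays moved. The work goes in short steps, Python scripts to look and compute and a tool call to move; the robot and the scene stay as the last step left them, time stands still between calls to the robot, and variables do not carry over. Pictures are saved under pics/ and viewed, at most 12 in all, crops included, and the job is handed in when it is done.

Besides the shell and the picture viewer there is one more tool, called as name(argument=value, ...) on one line, values as JSON. jog_arm: Moves the arm, as the interface text tells. Its arguments: {"type":"object","properties":{"gripper":{"type":"array"},"offset":{"type":"array"},"twist":{"type":"array"},"squeeze":{"type":"number"}},"required":["gripper","offset","twist"]}

```bash
mkdir -p pics; python3 - <<'E'
from workcell import env
import cv2,numpy as np
for n in("top","side"):
    c=env.read_camera(n); cv2.imwrite(f"pics/{n}0.png",c["image"][...,::-1]); np.savez(f"{n}0.npz",**c)
    print(n,c["fovy"],c["cx"],c["cy"],np.round(c["cam_to_world"],3).tolist(), [k for k in c])
s=env.get_state();print(s)
E
```

```text
top 57.9375262838059 248.1331332680543 191.52748521483994 [[-0.018, 0.994, -0.106, 0.43], [-1.0, -0.016, 0.018, 0.022], [0.017, 0.107, 0.994, 0.937], [0.0, 0.0, 0.0, 1.0]] ['image', 'z_map', 'fovy', 'cx', 'cy', 'cam_to_world']
side 46.19032812731074 254.50311521717362 188.43453184778366 [[0.887, -0.285, 0.363, 0.952], [0.461, 0.584, -0.668, -0.765], [-0.021, 0.76, 0.649, 0.8], [0.0, 0.0, 0.0, 1.0]] ['image', 'z_map', 'fovy', 'cx', 'cy', 'cam_to_world']
{'clock': 0.1, 'joint_pos': array([9.68445455e-01, 3.13932756e-01, 4.51048325e-02, 1.30359178e+00,
       2.69946393e-05, 1.43124191e+00]), 'qvel': array([-0.00037064, -0.00240728,  0.00422281,  0.00010327, -0.00097438,
        0.00092394]), 'tau': array([ 2.28619465e-03, -4.81724095e+01,  2.99244797e+01,  1.26858708e-02,
       -1.37991365e-04, -1.16653405e-05]), 'tcp_pos': array([0.25643359, 0.51415563, 0.2304988 ]), 'orientation': array([-3.06819931e-04,  2.29338644e-01,  9.73346355e-01, -7.51588644e-04]), 'wrist_force': array([-0.46090888,  0.67111202, -0.36370406]), 'ft_torque': array([ 0.0114855 , -0.01780416,  0.02933228]), 'grip_force': 0.0, 'finger_gap': 0.08566488404453836}
```

View pics/top0.png

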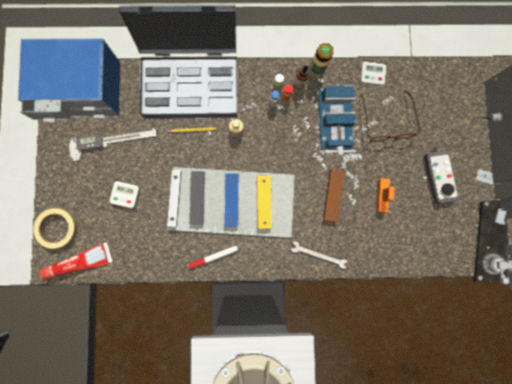

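View pics/side0.png

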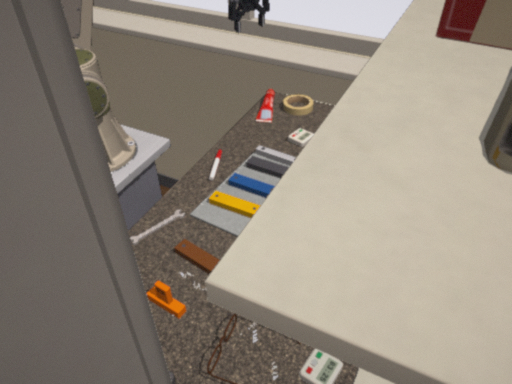

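The top view shows the board at about cols 168–295 and rows 168–238. The stop is on the left (col 174), followed by the grey (197), blue (232) and yellow (264) bars. A brown look-alike bar is at (335,195) and the spacer stands upright at (385,196). The side view confirms that the spacer is upright.

```bash
cat > h.py <<'E'
import numpy as np,cv2
def rays(c,uv):
    uv=np.asarray(uv,float);f=192/np.tan(np.radians(float(c["fovy"]))/2);T=np.asarray(c["cam_to_world"])
    d=np.c_[(uv[:,0]-c["cx"])/f,-(uv[:,1]-c["cy"])/f,-np.ones(len(uv))]
    return T[:3,3],d@T[:3,:3].T
def plane(c,uv,z):
    o,d=rays(c,uv);return o+d*((z-o[2])/d[:,2])[:,None]
def cloud(c):
    v,u=np.mgrid[:384,:512];o,d=rays(c,np.c_[u.ravel(),v.ravel()])
    z=np.asarray(c["z_map"]).ravel();P=o+d*z[:,None];P[z==0]=np.nan
    return P.reshape(384,512,3)
def rect(c,mask,z,near=None):
    """largest blob -> plane-z rectangle: centre, sides (long,short), yaw deg of long side in (-90,90]"""
    n,l,s,_=cv2.connectedComponentsWithStats(mask.astype(np.uint8));i=1+np.argmax(s[1:,4])
    cs,_=cv2.findContours((l==i).astype(np.uint8),cv2.RETR_EXTERNAL,cv2.CHAIN_APPROX_NONE)
    P=plane(c,cs[0][:,0],z)[:,:2]
    (x,y),(w,h),a=cv2.minAreaRect((P*1000).astype(np.float32))
    if w<h:w,h,a=h,w,a+90
    return np.round([x,y,w,h,(a+90)%180-90],1),s[i,4]
E
python3 - <<'E'
from h import *
c=dict(np.load("top0.npz"));im=c["image"];hsv=cv2.cvtColor(im,cv2.COLOR_RGB2HSV);H,S,V=cv2.split(hsv)
P=cloud(c);Z=P[...,2]
roi=np.zeros((384,512),bool);roi[160:245,160:420]=1
for v,u in((200,197),(200,232),(200,264),(200,215),(200,174),(200,335),(190,382),(196,391),(240,130),(260,200)):print((u,v),im[v,u],hsv[v,u],np.round(P[v,u],4))
left=roi.copy();left[:,300:]=0
m={"blue":left&(H>100)&(H<125)&(S>120),"yellow":left&(H>18)&(H<32)&(S>120),"spacer":roi&(H<16)&(S>190)&(V>150)}
mid=roi.copy();mid[:,:184]=0;mid[:,212:]=0
m["grey"]=mid&(V<95)
for k,z in(("blue",.028),("yellow",.028),("grey",.028),("spacer",.022)):print(k,*rect(c,m[k],z))
bz=left&(Z>.004)
print("board+all",*rect(c,bz,.008))
st=roi.copy();st[:,184:]=0;print("stop",*rect(c,st&(Z>.018),.028))
for n in("blue","spacer"):
    print(n,np.nanmedian(Z[m[n]]),np.nanmax(Z[m[n]]))
hi=roi&(Z>.055);q=P[hi];print("grip top",len(q),q.mean(0),q.min(0),q.max(0))
w=P[225:235,310:380].reshape(-1,3);print("table z",np.nanmedian(w[:,2]),np.nanstd(w[:,2]))
cv2.imwrite("pics/crop.png",cv2.resize(im[155:250,155:415][...,::-1],None,fx=3,fy=3,interpolation=cv2.INTER_CUBIC))
E
```

```text
(197, 200) [113 111 111] [  0   5 113] [0.5061 0.1388 0.0338]
(232, 200) [ 79 120 181] [108 144 181] [0.505  0.0478 0.029 ]
(264, 200) [247 225  77] [ 26 176 247] [ 0.5037 -0.0363  0.0276]
(215, 200) [205 207 194] [ 35  16 207] [0.5076 0.0941 0.0062]
(174, 200) [241 241 236] [ 30   5 241] [0.5074 0.1992 0.0303]
(335, 200) [150  94  54] [ 13 163 150] [ 0.501  -0.2255  0.0215]
(382, 190) [202 110  41] [ 13 203 202] [ 0.5256 -0.353   0.0214]
(391, 196) [247 156  58] [ 16 195 247] [ 0.5049 -0.3549  0.0702]
(130, 240) [145 131 106] [ 19  69 145] [0.4053 0.3205 0.0025]
(200, 260) [224  65  60] [  1 187 224] [0.3504 0.1338 0.015 ]
blue [507.   50.2 134.8  29.4  -1.8] 549
yellow [498.9 -34.9 137.2  34.4  -1.2] 688Traceback (most recent call last):
  File "<stdin>", line 10, in <module>
  File "h.py", line 14, in rect
    n,l,s,_=cv2.connectedComponentsWithStats(mask.astype(np.uint8));i=1+np.argmax(s[1:,4])
                                                                        ~~~~~~~~~^^^^^^^^^
    return _wrapfunc(a, 'argmax', axis=axis, out=out, **kwds)
    return bound(*args, **kwds)
ValueError: attempt to get argmax of an empty sequence
```

```bash
cat > meas.py <<'E'
from h import *
def run(c):
    im=c["image"];hsv=cv2.cvtColor(im,cv2.COLOR_RGB2HSV);H,S,V=[a.astype(int) for a in cv2.split(hsv)]
    P=cloud(c);Z=P[...,2];roi=np.zeros((384,512),bool);roi[160:245,160:420]=1
    left=roi.copy();left[:,300:]=0
    mid=roi.copy();mid[:,:181]=0;mid[:,222:]=0;mid[:172]=0;mid[234:]=0
    st=roi.copy();st[:,187:]=0
    m={"blue":(left&(H>95)&(H<130)&(S>70),.028),"yellow":(left&(H>18)&(H<32)&(S>90),.028),
       "spacer":(roi&(H<20)&(S>170)&(V>140)&(Z<.035),.022),"grey":(mid&(V<155)&(S<50),.028),
       "stop":(st&(Z>.02)&(V>150),.028),"board":(left&(S<50)&(V>150),.008)}
    for k,(a,z) in m.items():
        try:print(k,*rect(c,a,z))
        except ValueError:print(k,"none")
    q=P[roi&(Z>.06)];
    if len(q):print("top>60mm",len(q),np.round([q.mean(0),q.min(0),q.max(0)],3).tolist())
    w=P[225:235,310:380,2];print("table z",np.nanmedian(w),np.nanstd(w))
E
python3 - <<'E'
from meas import *
c=dict(np.load("top0.npz"));run(c)
cv2.imwrite("pics/crop.png",cv2.resize(c["image"][155:250,155:415][...,::-1],None,fx=3,fy=3,interpolation=cv2.INTER_CUBIC))
E
```

```text
blue [508.3  50.5 137.1  31.7  -0.9] 667
yellow [500.3 -36.2 139.8  36.8  -1.2] 757
spacer [ 512.4 -355.6   88.6   26.    -8.3] 238
grey [507.3 140.3 147.5  37.6  -1.3] 790
stop [513.6 198.8 148.5  24.1  -4.5] 498
board [503.6  51.3 337.2 172.2  85.4] 5445
top>60mm 85 [[0.513, -0.356, 0.067], [0.497, -0.365, 0.06], [0.529, -0.348, 0.072]]
table z 0.0008955345208723209 0.0015819442508228443
```

View pics/crop.png

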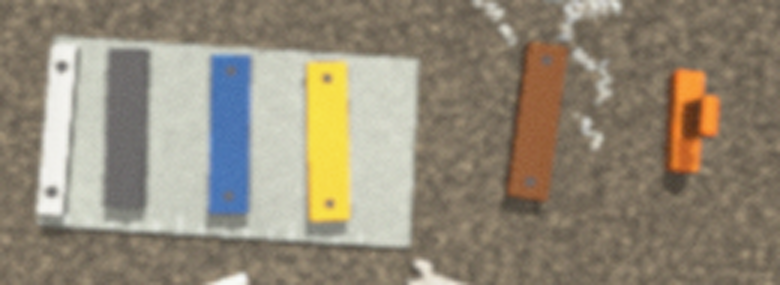

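The crop shows all parts clearly. The stop is at the left, rotated about −4.5°, and the grey, blue and yellow bars are about −1°. The spacer stands at the right. The measured sizes (140×36 bars, 88×26 foot, 337×172 board) match the given ones. I'll move above the grey/blue gap with the fingers open along the board's x.

jog_arm(gripper=[1,1,1,1,1,1,1,1], offset=[[3.1,-5.2,-0.5],[6.3,-10.5,-1],[9.4,-15.7,-2],[12.6,-21,-3],[15.7,-26.2,-5],[18.9,-31.5,-7],[22.1,-36.8,-9],[25.2,-42,-11]], twist=[-8.5,-17,-25.5,-34,-42.5,-51,-59.5,-68])

```text
clock: 1.1
tcp_pos: [0.5055, 0.0991, 0.123]
orientation: [-0.0, 0.736, 0.677, 0.0]
wrist_force: [0.5, 0.0, 0.8]
finger_gap: 0.0852
grip_force: 0.0
```

jog_arm(gripper=[1,1,1,1,1,1,1,1], offset=[[0,0,0],[0,0,0],[0,0,-2],[0,0,-4],[0,0,-6],[0,0,-6],[0,0,-6],[0,0,-6]], twist=[0,0,0,0,0,0,0,0])

```text
clock: 2.1
tcp_pos: [0.5056, 0.1015, 0.0649]
orientation: [0.001, 0.734, 0.679, 0.001]
wrist_force: [-0.3, 0.1, 0.3]
finger_gap: 0.0851
grip_force: 0.0
```

```bash
cat > look.py <<'E'
import sys
from workcell import env
from meas import *
n,f=sys.argv[1:3];c=env.read_camera(n);cv2.imwrite(f"pics/{f}.png",c["image"][...,::-1]);np.savez(f"{f}.npz",**c)
if n=="top":run(c)
s=env.get_state();print(s["clock"],s["tcp_pos"],s["orientation"],s["wrist_force"],s["joint_pos"])
E
python3 look.py wrist w1
```

```text
2.15 [0.50558925 0.10128336 0.06481591] [6.17739349e-04 7.34216881e-01 6.78914332e-01 7.21234138e-04] [0.18672082 0.26379278 0.67595292] [ 4.19367205e-02  3.12489023e-01 -3.86917131e-01  8.69490945e-01
 -7.42747603e-06  1.69096264e+00]
```

View pics/w1.png

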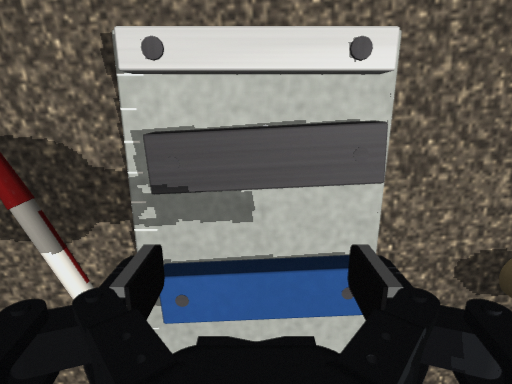

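The wrist view shows the stop edge level at row 71, so the tool is square to the stop. The grey bar spans (145–387, 122–192) and the blue bar (162–365, 256–322). I'll measure their edges in world coordinates.

```bash
python3 - <<'E'
from h import *
c=dict(np.load("w1.npz"))
for n,uv,z in(("stop",[(118,72),(397,71)],.028),("stop-bottom corner",[(118,74),(395,73)],.008),("grey back",[(146,134),(386,122)],.028),("grey front",[(152,193),(385,183)],.028),("blue back",[(163,274),(350,266)],.028),("blue front",[(163,323),(360,316)],.028),("board sides",[(128,150),(385,150)],.008)):
    p=plane(c,uv,z);d=p[1]-p[0];print(n,np.round(p[:,:2]*1000,1).tolist(),round(np.degrees(np.arctan2(d[1],d[0])),2))
s=2*np.degrees(np.arctan2(.6789,.7342));print("tool yaw",90-s if 0 else s-90+0)
E
```

```text
stop [[438.3, 194.8], [588.3, 183.6]] -4.31
stop-bottom corner [[430.0, 196.4], [595.8, 183.9]] -4.3
grey back [[447.6, 161.1], [583.3, 157.1]] -1.7
grey front [[445.1, 126.4], [584.0, 121.6]] -1.98
blue back [[443.1, 72.1], [563.5, 68.3]] -1.8
blue front [[437.1, 35.3], [570.3, 30.2]] -2.16
board sides [[427.4, 150.9], [591.4, 138.0]] -4.51
tool yaw -4.482118238277948
```

jog_arm(gripper=[1,1,1,1,1,1,1,1], offset=[[0.6,-0.4,-2],[0.8,-0.4,-4],[0.8,-0.4,-5.5],[0.8,-0.4,-6.2],[0.8,-0.4,-6.2],[0.9,0.6,-6.2],[0.9,1.2,-6.2],[1.0,1.8,-6.2]], twist=[0,0,0,0,0,0,0,0])

```text
clock: 3.15
tcp_pos: [0.5151, 0.1183, 0.0024]
orientation: [0.001, 0.735, 0.679, -0.001]
wrist_force: [-1.9, -7.0, 3.4]
finger_gap: 0.0855
grip_force: 3.4
```

jog_arm(gripper=[1,1,1,1,1,1,1,1], offset=[[0,0.5,0],[0.1,0.9,0],[0.1,1.2,0],[0.1,1.5,0],[0.1,1.7,0],[0.1,1.9,0],[0.1,1.9,0],[0.1,1.9,0]], twist=[0,0,0,0,0,0,0,0])

```text
clock: 4.15
tcp_pos: [0.5165, 0.1375, 0.0024]
orientation: [0.001, 0.735, 0.679, -0.0]
wrist_force: [0.8, -5.0, 3.5]
finger_gap: 0.0852
grip_force: 2.5
```

jog_arm(gripper=[1,1,1,1,1,1,1,1], offset=[[0,0.1,0],[0,0.2,0],[0,0.3,0],[0,0.4,0],[0,0.5,0],[0,0.5,0],[0,0.5,0],[0,0.5,0]], twist=[0,0,0,0,0,0,0,0])

```text
clock: 5.15
tcp_pos: [0.5165, 0.1415, 0.0024]
orientation: [0.002, 0.735, 0.678, -0.001]
wrist_force: [0.4, -8.7, 2.6]
finger_gap: 0.0854
grip_force: 4.2
```

jog_arm(gripper=[1,1,1,1,1,1,1,1], offset=[[0,0.1,0],[0,0.2,0],[0,0.3,0],[0,0.4,0],[0,0.4,0],[0,0.4,0],[0,0.4,0],[0,0.4,0]], twist=[0,0,0,0,0,0,0,0])

```text
clock: 6.15
tcp_pos: [0.5165, 0.1416, 0.0025]
orientation: [0.005, 0.735, 0.678, -0.004]
wrist_force: [0.4, -22.1, 5.8]
finger_gap: 0.0852
grip_force: 11.3
```

```bash
python3 look.py wrist w2
```

```text
6.2 [0.51654137 0.14162038 0.00249991] [ 0.00477375  0.73516105  0.67786634 -0.00355874] [  0.65828267 -22.82762136   5.57889347] [ 0.12441509  0.42064163 -0.4051515   0.74524309 -0.01190619  1.77626343]
```

View pics/w2.png

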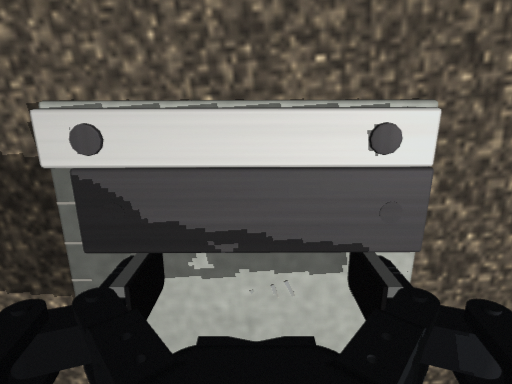

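The picture shows the grey bar (rows 168–251) touching the stop edge (row 167) along its full length, so it is flush. The reference TCP y is 0.1415. Next I'll go to the spacer.

jog_arm(gripper=[1,1,1,1,1,1,1,1], offset=[[0,-1,0],[0,-1.2,4],[0,-2,9],[0,-7,12],[0,-12.5,12],[0,-18,12],[0,-23.5,12],[0,-29,12]], twist=[0,0,0,0,0,0,0,0])

```text
clock: 7.2
tcp_pos: [0.5163, -0.144, 0.1221]
orientation: [0.0, 0.734, 0.679, 0.001]
wrist_force: [0.6, -0.0, 0.1]
finger_gap: 0.0856
grip_force: 0.0
```

jog_arm(gripper=[1,1,1,1,1,1,1,1], offset=[[0,-5,0],[0,-10,0],[0,-15,0],[-0.3,-19,0],[-0.3,-20.9,0],[-0.3,-20.9,0],[-0.3,-20.9,0],[-0.3,-20.9,0]], twist=[-1,-2,-3.8,-3.8,-3.8,-3.8,-3.8,-3.8])

```text
clock: 8.2
tcp_pos: [0.5132, -0.3503, 0.1219]
orientation: [-0.0, 0.756, 0.655, 0.0]
wrist_force: [-0.1, 0.5, 0.2]
finger_gap: 0.0855
grip_force: 0.0
```

```bash
python3 look.py wrist w3; python3 look.py top t3
```

```text
8.25 [ 0.51323965 -0.35055315  0.12196635] [-9.09307013e-05  7.55930960e-01  6.54651322e-01  1.48758705e-04] [ 0.23751097  0.41862522 -1.05908296] [-7.28466426e-01  4.52089384e-01 -2.06215428e-02  1.09822760e+00
  3.18384825e-04  9.85683635e-01]
blue [508.3  50.5 137.1  31.7  -0.9] 667
yellow [500.3 -36.1 139.8  36.7  -1.2] 753
spacer [ 512.3 -356.    87.3   27.5   -5.7] 234
grey [ 5.090e+02  1.645e+02  1.450e+02  3.430e+01 -1.000e-01] 653
stop [513.8 199.3 148.7  23.4  -4.7] 498
board [503.6  51.6 338.2 172.4  85.5] 5513
top>60mm 967 [[0.5, -0.335, 0.206], [0.439, -0.37, 0.06], [0.575, -0.312, 0.294]]
table z 0.0009777788588632985 0.0016075887768549353
8.3 [ 0.51325266 -0.35083451  0.12202045] [4.07912732e-05 7.56004699e-01 6.54566179e-01 1.04152621e-04] [1.53432109 0.57766845 0.05623854] [-7.28733391e-01  4.52174758e-01 -2.03478134e-02  1.09816616e+00
  1.96138201e-04  9.85641974e-01]
```

View pics/w3.png

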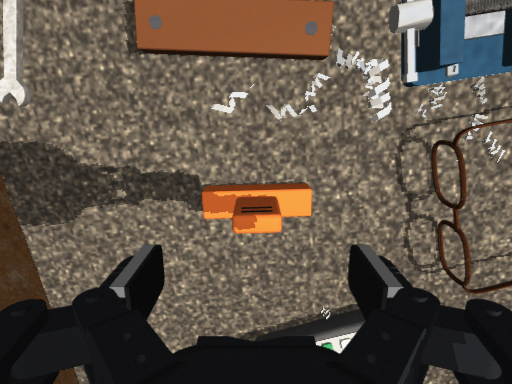

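The spacer shows at (202–311, 184–232) with its grip top at (233–282, 212–232), nearly level in the picture. I'll measure it.

```bash
python3 - <<'E'
from h import *
c=dict(np.load("w3.npz"));hsv=cv2.cvtColor(c["image"],cv2.COLOR_RGB2HSV);H,S,V=cv2.split(hsv)
P=cloud(c);m=(S>190)&(V>130)&(H<20);m[:150]=0;m[:,:195]=0;m[:,320:]=0;Z=P[...,2]
for n,k in(("top",m&(Z>.064)&(Z<.073)),("foot",m&(Z>.018)&(Z<.026))):
    q=P[k];print(n,len(q),np.round(np.percentile(q,[1,50,99],axis=0)*1000,1).tolist())
p=plane(c,[(202,187),(310,184)],.022)*1000;d=p[1]-p[0];print(p.round(1),np.degrees(np.arctan2(d[1],d[0])),np.hypot(*d[:2]))
p=plane(c,[(233,212),(282,212),(234,232),(282,232)],.068)*1000;print(p.round(1),p.mean(0))
E
```

```text
top 487 [[496.6, -363.6, 64.7], [506.7, -353.5, 67.5], [528.9, -349.1, 69.1]]
foot 898 [[468.5, -371.6, 19.7], [485.9, -349.7, 21.8], [553.9, -341.0, 23.8]]
[[ 471.2 -336.5   22. ]
 [ 557.3 -346.5   22. ]] -6.593383597921417 86.75410480683861
[[ 498.2 -345.9   68. ]
 [ 530.5 -350.6   68. ]
 [ 496.5 -360.2   68. ]
 [ 528.8 -364.8   68. ]] [ 513.52299163 -355.37138439   68.        ]
```

jog_arm(gripper=[1,1,1,1,1,1,1,1], offset=[[0,-0.3,0],[0,-0.3,-2.5],[0,-0.3,-5],[0,-0.3,-7.5],[0,-0.3,-9],[0,-0.3,-9.2],[0,-0.3,-9.2],[0,-0.3,-9.2]], twist=[0.5,1,1,1,1,1,1,1])

```text
clock: 9.3
tcp_pos: [0.5136, -0.3557, 0.0309]
orientation: [0.001, 0.751, 0.661, 0.0]
wrist_force: [0.2, -0.2, 0.6]
finger_gap: 0.0854
grip_force: 0.0
```

jog_arm(gripper=[0.7,0.5,0.2,0.2,0.2,0.2,0.2,0.2], offset=[[0,0,0],[0,0,0],[0,0,0],[0,0,0],[0,0,0],[0,0,0],[0,0,0],[0,0,0]], twist=[0,0,0,0,0,0,0,0], squeeze=40)

```text
clock: 10.3
tcp_pos: [0.5132, -0.3552, 0.0301]
orientation: [0.0, 0.751, 0.661, 0.0]
wrist_force: [1.5, -0.5, 3.7]
finger_gap: 0.0335
grip_force: 41.0
```

jog_arm(gripper=[0.2,0.2,0.2,0.2,0.2,0.2,0.2,0.2], offset=[[0,0,2],[0,0,5],[0,3,7],[0,8,8],[0,13,8],[0,18,8],[0,23.5,8],[0,29,8]], twist=[0,0,0,0,0,0,0,0])

```text
clock: 11.3
tcp_pos: [0.5116, -0.0632, 0.1087]
orientation: [-0.001, 0.751, 0.66, -0.001]
wrist_force: [0.2, 0.3, -2.1]
finger_gap: 0.0332
grip_force: 40.4
```

jog_arm(gripper=[0.2,0.2,0.2,0.2,0.2,0.2,0.2,0.2], offset=[[0,5,0],[0,10,0],[0,15,0],[0.2,18.5,0],[0.2,19.6,0],[0.2,19.8,0],[0.2,19.8,0],[0.2,19.8,0]], twist=[1,2,2.9,2.9,2.9,2.9,2.9,2.9])

```text
clock: 12.3
tcp_pos: [0.5149, 0.1318, 0.1097]
orientation: [0.0, 0.734, 0.679, -0.0]
wrist_force: [-1.1, 0.1, -1.9]
finger_gap: 0.0339
grip_force: 40.4
```

```bash
python3 look.py wrist w4
```

```text
12.35 [0.51497942 0.13189173 0.10974533] [ 4.34834252e-05  7.34399434e-01  6.78717511e-01 -9.49664626e-05] [-0.06670056  0.01256569 -2.73635599] [ 9.97637706e-02  2.99049681e-01 -2.81844763e-01  9.90001144e-01
 -1.83806902e-04  1.74932660e+00]
```

View pics/w4.png

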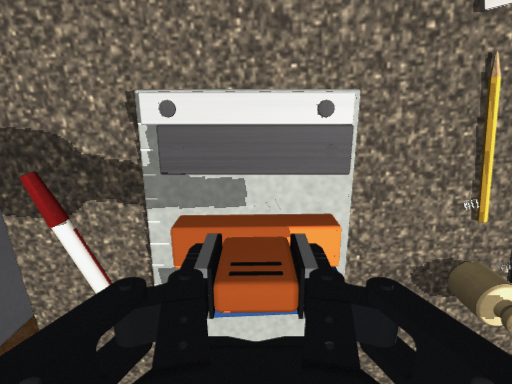

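The spacer is held level, with its back edge at row 215 parallel to the grey bar's front edge at row 174. I'll lower it next to the grey bar and release it.

jog_arm(gripper=[0.2,0.2,0.2,0.2,0.2,0.2,0.2,0.2], offset=[[0,0,-2.5],[0,0,-5],[0,0,-6.5],[0,0,-7.1],[0,0,-7.1],[0,0.3,-7.1],[0,0.5,-7.1],[0,0.5,-7.1]], twist=[0,0,0,0,0,0,0,0])

```text
clock: 13.35
tcp_pos: [0.5151, 0.1382, 0.0391]
orientation: [0.0, 0.734, 0.679, 0.0]
wrist_force: [-0.0, 0.4, -2.5]
finger_gap: 0.0334
grip_force: 40.4
```

jog_arm(gripper=[0.2,0.2,0.2,0.2,0.2,0.2,0.2,0.2], offset=[[0,0.1,0],[0,0.2,0],[0,0.3,0],[0,0.4,0],[0,0.5,0],[0,0.5,0],[0,0.5,-0.1],[0,0.5,-0.1]], twist=[0,0,0,0,0,0,0,0])

```text
clock: 14.35
tcp_pos: [0.515, 0.143, 0.0381]
orientation: [0.0, 0.734, 0.679, 0.0]
wrist_force: [-1.2, 0.1, 0.6]
finger_gap: 0.0333
grip_force: 40.7
```

jog_arm(gripper=[0.6,1,1,1,1,1,1,1], offset=[[0,0,0],[0,0,0],[0,0,0],[0,0,2],[0,0,5],[0,0,7],[-0.4,-4,7],[-0.8,-9,7]], twist=[0,0,0,0,0,0,0,0])

```text
clock: 15.35
tcp_pos: [0.5073, 0.0527, 0.1083]
orientation: [0.001, 0.733, 0.68, 0.001]
wrist_force: [-0.5, -0.6, 0.9]
finger_gap: 0.0855
grip_force: 0.0
```

jog_arm(gripper=[1,1,1,1,1,1,1,1], offset=[[-0.2,-3.5,0],[-0.2,-4.5,0],[-0.2,-4.5,0],[-0.2,-4.5,0],[-0.2,-4.5,-2],[-0.2,-4.5,-4],[-0.2,-4.5,-5],[-0.2,-4.5,-5]], twist=[0,0,0,0,0,0,0,0])

```text
clock: 16.35
tcp_pos: [0.5043, 0.0087, 0.0572]
orientation: [-0.001, 0.733, 0.68, -0.0]
wrist_force: [-0.4, 0.8, 1.3]
finger_gap: 0.0855
grip_force: 0.0
```

```bash
python3 look.py wrist w5
```

```text
16.4 [0.50491152 0.00848613 0.05783182] [-1.28084084e-04  7.33512560e-01  6.79675881e-01 -7.06826879e-05] [ 0.03633091 -0.6208948   0.01750795] [-1.42316900e-01  3.03629300e-01 -4.19954310e-01  8.47500736e-01
  5.14886729e-05  1.50463438e+00]
```

View pics/w5.png

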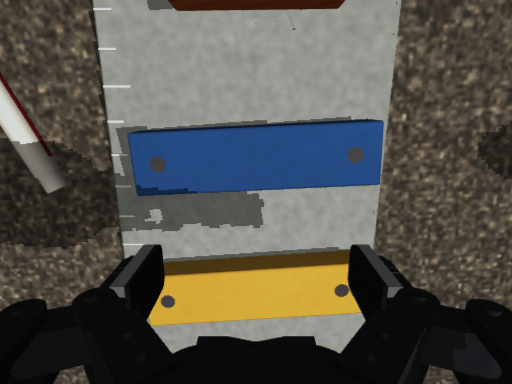

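The picture shows the blue bar (128–383, 120–195) and the yellow bar's back edge at row 260, with the fingers in the gap between them. I'll lower and push the blue bar.

jog_arm(gripper=[1,1,1,1,1,1,1,1], offset=[[0,0,-2.5],[0,0,-5],[0,0,-5.5],[0,0,-5.5],[0,1,-5.5],[0,1.6,-5.5],[0.1,2.2,-5.5],[0.1,2.9,-5.5]], twist=[0,0,0,0,0,0,0,0])

```text
clock: 17.4
tcp_pos: [0.507, 0.0362, 0.0039]
orientation: [0.002, 0.734, 0.679, -0.0]
wrist_force: [0.4, -5.5, 2.2]
finger_gap: 0.0855
grip_force: 2.9
```

jog_arm(gripper=[1,1,1,1,1,1,1,1], offset=[[0.1,0.7,0],[0.1,1.4,0],[0.2,2.1,0],[0.2,2.7,0],[0.3,3.2,0],[0.3,3.5,0],[0.3,3.6,0],[0.3,3.6,0]], twist=[0,0,0,0,0,0,0,0])

```text
clock: 18.4
tcp_pos: [0.5099, 0.0723, 0.0038]
orientation: [0.002, 0.734, 0.679, -0.0]
wrist_force: [0.1, -4.7, 3.7]
finger_gap: 0.085
grip_force: 2.7
```

jog_arm(gripper=[1,1,1,1,1,1,1,1], offset=[[0,0.2,0],[0,0.4,0],[0,0.6,0],[0,0.7,0],[0,0.8,0],[0,0.9,0],[0,0.9,0],[0,0.9,0]], twist=[0,0,0,0,0,0,0,0])

```text
clock: 19.4
tcp_pos: [0.5099, 0.0811, 0.0038]
orientation: [0.002, 0.734, 0.679, -0.0]
wrist_force: [0.3, -6.4, 4.0]
finger_gap: 0.0853
grip_force: 3.0
```

jog_arm(gripper=[1,1,1,1,1,1,1,1], offset=[[0,0.1,0],[0,0.2,0],[0,0.3,0],[0,0.3,0],[0,0.3,0],[0,0.3,0],[0,0.3,0],[0,0.3,0]], twist=[0,0,0,0,0,0,0,0])

```text
clock: 20.4
tcp_pos: [0.5099, 0.082, 0.0039]
orientation: [0.003, 0.734, 0.679, -0.002]
wrist_force: [-0.0, -13.8, 4.7]
finger_gap: 0.0852
grip_force: 6.9
```

jog_arm(gripper=[1,1,1,1,1,1,1,1], offset=[[0,0.1,0],[0,0.2,0],[0,0.3,0],[0,0.3,0],[0,0.3,0],[0,0.3,0],[0,0.3,0],[0,0.3,0]], twist=[0,0,0,0,0,0,0,0])

```text
clock: 21.4
tcp_pos: [0.5099, 0.082, 0.0039]
orientation: [0.006, 0.735, 0.678, -0.004]
wrist_force: [-0.8, -24.3, 5.6]
finger_gap: 0.0854
grip_force: 12.3
```

```bash
python3 look.py wrist w6
```

```text
21.45 [0.5098748  0.08201995 0.0039406 ] [ 0.00554985  0.73489746  0.67814396 -0.00396057] [ -1.09252029 -24.55697381   4.8138372 ] [ 0.0119273   0.38778212 -0.45466197  0.7268076  -0.01354862  1.66299816]
```

View pics/w6.png

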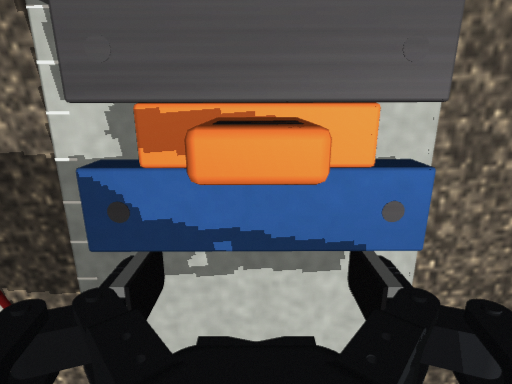

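The picture shows the spacer foot (136–380, 102–167) snug between the grey bar's front edge (row 101) and the blue bar, all parallel. The contact y of 0.0820 matches the predicted 0.0819. Now I'll re-grip the spacer.

jog_arm(gripper=[1,1,1,1,1,1,1,1], offset=[[0,-0.7,0],[0,-1.4,0],[0,-1.6,3],[0,-1.6,7],[0,-1.6,10.5],[0.2,2,10.5],[0.4,5.2,10.5],[0.4,5.2,10.5]], twist=[0,0,0,0,0,0,0,0])

```text
clock: 22.45
tcp_pos: [0.5127, 0.1421, 0.1079]
orientation: [-0.0, 0.733, 0.681, 0.0]
wrist_force: [1.0, 0.8, 0.7]
finger_gap: 0.0851
grip_force: 0.0
```

jog_arm(gripper=[1,1,1,1,1,1,1,1], offset=[[0,0,0],[0,0,-2],[0,0,-4],[0,0,-6],[0,0,-7],[0,0,-7],[0,0,-7],[0,0,-7]], twist=[0,0,0,0,0,0,0,0])

```text
clock: 23.45
tcp_pos: [0.5136, 0.14, 0.0386]
orientation: [0.0, 0.734, 0.679, 0.001]
wrist_force: [0.1, 0.5, 0.0]
finger_gap: 0.0858
grip_force: 0.0
```

jog_arm(gripper=[0.7,0.5,0.2,0.2,0.2,0.2,0.2,0.2], offset=[[0.1,0,0],[0.1,0,0],[0.1,0,0],[0.1,0,0],[0.1,0,0],[0.1,0,0],[0.1,0,0],[0.1,0,0]], twist=[0,0,0,0,0,0,0,0])

```text
clock: 24.45
tcp_pos: [0.5143, 0.14, 0.0381]
orientation: [0.0, 0.734, 0.679, 0.0]
wrist_force: [0.5, -0.6, 3.4]
finger_gap: 0.0334
grip_force: 40.4
```

jog_arm(gripper=[0.2,0.2,0.2,0.2,0.2,0.2,0.2,0.2], offset=[[0,0,0.4],[0,0,0.8],[0,0,1.6],[0,0,3],[0,0,4.5],[-0.3,-3,4.5],[-0.5,-6.4,4.5],[-0.5,-6.4,4.5]], twist=[0,0,0,0,0,0,0,0])

```text
clock: 25.45
tcp_pos: [0.5094, 0.0741, 0.084]
orientation: [0.001, 0.735, 0.678, 0.0]
wrist_force: [0.3, -0.6, -2.5]
finger_gap: 0.0333
grip_force: 40.5
```

```bash
python3 look.py wrist w7
```

```text
25.5 [0.50943434 0.07505653 0.08393254] [5.52469285e-04 7.34535488e-01 6.78569854e-01 5.14953777e-04] [-0.07646014 -0.28463159 -2.71481557] [-9.65297903e-03  2.92007142e-01 -3.62328140e-01  9.14953744e-01
 -9.82072413e-05  1.64031133e+00]
```

View pics/w7.png

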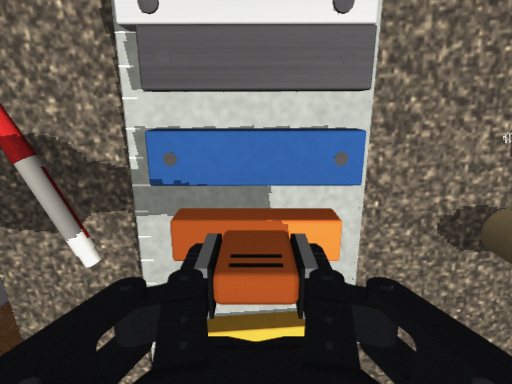

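The first gap is kept: grey front edge at row 90, blue bar at rows 129–185, parallel. The spacer hangs just in front of the blue bar. I'll lower it, release it, and go behind the yellow bar.

jog_arm(gripper=[0.2,0.2,0.2,0.2,0.2,0.2,0.2,0.6], offset=[[0,0.2,-2],[0,0.2,-3.5],[0,0.2,-4.3],[0,0.2,-4.6],[0,0.2,-4.6],[0,0.2,-4.6],[0,0.2,-4.6],[0,0.2,-4.6]], twist=[0,0,0,0,0,0,0,0])

```text
clock: 26.5
tcp_pos: [0.5096, 0.0782, 0.0376]
orientation: [0.001, 0.734, 0.679, 0.001]
wrist_force: [0.5, -0.1, -0.0]
finger_gap: 0.0501
grip_force: 0.0
```

jog_arm(gripper=[1,1,1,1,1,1,1,1], offset=[[0,0,0],[0,0,0],[0,0,2],[0,0,5],[0,0,7],[-0.3,-5,7],[-0.7,-11,7],[-1,-16.2,7]], twist=[0,0,0,0,0,0,0,0])

```text
clock: 27.5
tcp_pos: [0.4989, -0.0858, 0.1069]
orientation: [0.0, 0.734, 0.679, 0.0]
wrist_force: [0.6, 0.6, 0.3]
finger_gap: 0.0855
grip_force: 0.0
```

jog_arm(gripper=[1,1,1,1,1,1,1,1], offset=[[0,0,-3],[0,0,-6],[0,0,-9],[0,0,-10.3],[0,0,-10.3],[0.1,1,-10.3],[0.1,1.7,-10.3],[0.2,2.4,-10.3]], twist=[0,0,0,0,0,0,0,0])

```text
clock: 28.5
tcp_pos: [0.5014, -0.0606, 0.0048]
orientation: [0.002, 0.734, 0.679, -0.001]
wrist_force: [-1.5, -5.4, 2.5]
finger_gap: 0.0853
grip_force: 2.8
```

jog_arm(gripper=[1,1,1,1,1,1,1,1], offset=[[0,0.7,0],[0.1,1.4,0],[0.1,2.1,0],[0.2,2.8,0],[0.2,3.5,0],[0.3,4.2,0],[0.3,4.9,0],[0.4,5.5,0]], twist=[0,0,0,0,0,0,0,0])

```text
clock: 29.5
tcp_pos: [0.5057, -0.0057, 0.0048]
orientation: [0.002, 0.734, 0.679, -0.0]
wrist_force: [-0.8, -5.4, 2.3]
finger_gap: 0.0853
grip_force: 3.1
```

jog_arm(gripper=[1,1,1,1,1,1,1,1], offset=[[0,0.5,0],[0,0.9,0],[0,1.3,0],[0,1.6,0],[0,1.9,0],[0,2.1,0],[0,2.3,0],[0,2.3,0]], twist=[0,0,0,0,0,0,0,0])

```text
clock: 30.5
tcp_pos: [0.5059, 0.0175, 0.0047]
orientation: [0.001, 0.734, 0.679, 0.0]
wrist_force: [-0.1, -5.4, 3.7]
finger_gap: 0.0853
grip_force: 2.5
```

jog_arm(gripper=[1,1,1,1,1,1,1,1], offset=[[0,0.05,0],[0,0.1,0],[0,0.15,0],[0,0.2,0],[0,0.25,0],[0,0.3,0],[0,0.3,0],[0,0.3,0]], twist=[0,0,0,0,0,0,0,0])

```text
clock: 31.5
tcp_pos: [0.506, 0.0201, 0.0047]
orientation: [0.002, 0.734, 0.679, 0.0]
wrist_force: [-0.1, -6.1, 3.4]
finger_gap: 0.0857
grip_force: 3.2
```

jog_arm(gripper=[1,1,1,1,1,1,1,1], offset=[[0,0.05,0],[0,0.1,0],[0,0.15,0],[0,0.15,0],[0,0.15,0],[0,0.15,0],[0,0.15,0],[0,0.15,0]], twist=[0,0,0,0,0,0,0,0])

```text
clock: 32.5
tcp_pos: [0.506, 0.0211, 0.0047]
orientation: [0.002, 0.734, 0.679, -0.0]
wrist_force: [0.5, -8.3, 3.5]
finger_gap: 0.0852
grip_force: 4.0
```

```bash
python3 look.py wrist w8
```

```text
32.55 [0.50597916 0.02110428 0.00471639] [ 1.96021141e-03  7.34155728e-01  6.78978207e-01 -3.45510335e-04] [ 0.47592491 -7.95053548  4.85549774] [-0.11510342  0.3696518  -0.48133941  0.71728034 -0.00307779  1.53374179]
```

View pics/w8.png

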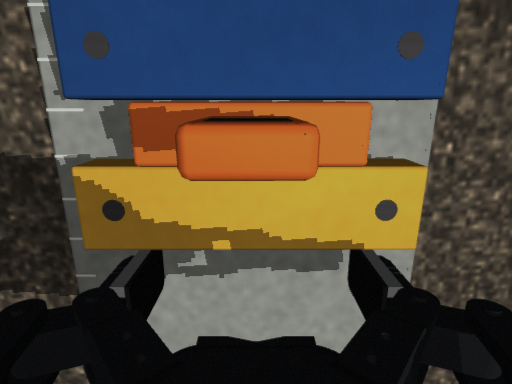

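The spacer (rows 102–165) touches the yellow bar and is about 1 mm short of the blue bar's edge at row 99. This agrees with the predicted end y of 0.0222. One more gentle millimetre.

jog_arm(gripper=[1,1,1,1,1,1,1,1], offset=[[0,0.03,0],[0,0.06,0],[0,0.1,0],[0,0.1,0],[0,0.1,0],[0,0.1,0],[0,0.1,0],[0,0.1,0]], twist=[0,0,0,0,0,0,0,0])

```text
clock: 33.55
tcp_pos: [0.506, 0.0221, 0.0047]
orientation: [0.002, 0.734, 0.679, -0.0]
wrist_force: [-0.6, -8.4, 3.2]
finger_gap: 0.0859
grip_force: 4.0
```

jog_arm(gripper=[1,1,1,1,1,1,1,1], offset=[[0,-0.7,0],[0,-1.2,0],[0,-1.2,3],[0,-1.2,7],[0,-1.2,10.4],[0.1,2,10.4],[0.2,5.7,10.4],[0.2,5.7,10.4]], twist=[0,0,0,0,0,0,0,0])

```text
clock: 34.55
tcp_pos: [0.5065, 0.0824, 0.1077]
orientation: [-0.0, 0.733, 0.681, 0.0]
wrist_force: [-0.7, 0.3, 1.3]
finger_gap: 0.0856
grip_force: 0.0
```

jog_arm(gripper=[1,1,1,1,1,1,1,1], offset=[[0,0,0],[0,0,-2],[0,0,-4],[0,0,-6],[0,0,-7],[0,0,-7],[0,0,-7],[0,0,-7]], twist=[0,0,0,0,0,0,0,0])

```text
clock: 35.55
tcp_pos: [0.5076, 0.0804, 0.0386]
orientation: [0.001, 0.734, 0.679, 0.001]
wrist_force: [-0.0, -1.0, 0.3]
finger_gap: 0.0854
grip_force: 0.0
```

jog_arm(gripper=[0.7,0.5,0.2,0.2,0.2,0.2,0.2,0.2], offset=[[0,0,0],[0,0,0],[0,0,0],[0,0,0],[0,0,0],[0,0,0],[0,0,0],[0,0,0]], twist=[0,0,0,0,0,0,0,0])

```text
clock: 36.55
tcp_pos: [0.5076, 0.0805, 0.0382]
orientation: [0.0, 0.734, 0.679, 0.001]
wrist_force: [2.4, -1.0, 5.3]
finger_gap: 0.0335
grip_force: 40.9
```

jog_arm(gripper=[0.2,0.2,0.2,0.2,0.2,0.2,0.2,0.2], offset=[[0,0,0.4],[0,0,0.8],[0,0,1.6],[0,0,3],[0,0,5],[0,-3,7],[0.1,-8,7],[0.2,-13,7]], twist=[0,0,0,0,0,0,0,0])

```text
clock: 37.55
tcp_pos: [0.5095, -0.0509, 0.1095]
orientation: [0.001, 0.733, 0.68, 0.0]
wrist_force: [0.7, -0.4, -2.0]
finger_gap: 0.0335
grip_force: 40.5
```

```bash
python3 look.py wrist w9; python3 - <<'E'
from h import *
c=dict(np.load("w9.npz"));hsv=cv2.cvtColor(c["image"],cv2.COLOR_RGB2HSV);H,S,V=[a.astype(int) for a in cv2.split(hsv)]
P=cloud(c);Z=P[...,2]
for n,m in(("blue",(H>95)&(H<130)&(S>70)),("yellow",(H>18)&(H<32)&(S>110))):
    try:print(n,*rect(c,m&(Z>.022)&(Z<.034),.028))
    except ValueError:print(n,"none")
E
```

```text
37.6 [ 0.51015372 -0.05690238  0.10944927] [ 0.00318463  0.73523082  0.67780855 -0.0010336 ] [ 1.70308861 -5.61107916 -2.57478778] [-0.26452436  0.26375402 -0.33163692  0.97111466 -0.00514109  1.38749108]
blue [ 716.6 -201.9   10.8    6.3   -4.5] 49
yellow [505.5  51.7 139.1  35.9  -4.7] 11901
```

View w9.

```bash
python3 look.py wrist w10; python3 look.py top t10
```

```text
37.65 [ 0.5099343  -0.05415678  0.10925161] [ 1.95312813e-03  7.35738952e-01  6.77262412e-01 -6.71152027e-05] [-0.22306332  1.10917828 -3.05181074] [-0.2611445   0.26358872 -0.33238306  0.97159859 -0.00220682  1.39237032]
blue [512.  111.1 138.6  34.6  -4.6] 692
yellow [505.4  51.9 141.7  36.8  -4.7] 749
spacer none
grey [ 5.077e+02  1.632e+02  1.475e+02  3.690e+01 -1.000e-01] 712
stop [513.8 200.3 148.5  21.   -4.5] 437
board [506.5  99.2 236.1 167.6  85.6] 2496
top>60mm 8553 [[0.454, -0.035, 0.621], [0.414, -0.096, 0.412], [0.507, 0.024, 0.65]]
table z 0.6160869145455945 0.31565776341376517
37.7 [ 0.50939724 -0.05198901  0.10892341] [8.50683434e-04 7.35297755e-01 6.77743623e-01 2.62574514e-04] [-0.57842303  0.54280059 -2.13288009] [-2.58306893e-01  2.63548320e-01 -3.33318829e-01  9.72212365e-01
 -4.72211647e-04  1.39390538e+00]
```

View pics/w10.png

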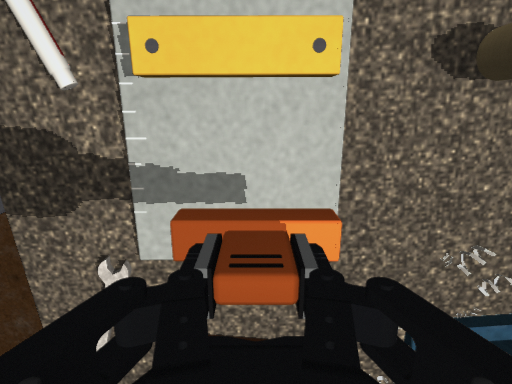

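The yellow bar shows at (128–342, 15–76), square. The top view gives the blue and yellow centres 59.5 mm apart, with both yaws at −4.6/−4.7°. I'll carry the spacer back to its free spot on the worktop.

jog_arm(gripper=[0.2,0.2,0.2,0.2,0.2,0.2,0.2,0.2], offset=[[0,-3,0],[0,-8,0],[0,-13,0],[0.2,-18,0],[0.3,-23,0],[0.3,-27,0],[0.3,-29.5,0],[0.3,-30.5,0]], twist=[0,0,0,0,0,0,0,0])

```text
clock: 38.7
tcp_pos: [0.5122, -0.355, 0.1081]
orientation: [0.0, 0.734, 0.679, 0.0]
wrist_force: [-0.3, 0.7, -3.0]
finger_gap: 0.0335
grip_force: 40.3
```

jog_arm(gripper=[0.2,0.2,0.2,0.2,0.2,0.2,0.2,0.2], offset=[[0,0,0],[0,0,-2.5],[0,0,-5],[0,0,-6.5],[0,0,-7.4],[0,0,-7.7],[0,0,-7.7],[0,0,-7.7]], twist=[0,0,0,0,0,0,0,0])

```text
clock: 39.7
tcp_pos: [0.5124, -0.355, 0.0316]
orientation: [0.001, 0.734, 0.679, 0.0]
wrist_force: [-0.5, -0.2, -1.8]
finger_gap: 0.0337
grip_force: 40.4
```

Lower the last 1.5 mm to contact, release, and rise.

jog_arm(gripper=[0.2,0.2,0.2,0.2,0.6,1,1,1], offset=[[0,0,-0.1],[0,0,-0.16],[0,0,-0.16],[0,0,-0.16],[0,0,-0.16],[0,0,-0.16],[0,0,-0.16],[0,0,-0.16]], twist=[0,0,0,0,0,0,0,0])

```text
clock: 40.7
tcp_pos: [0.5119, -0.3545, 0.029]
orientation: [-0.0, 0.734, 0.679, 0.0]
wrist_force: [0.3, 0.3, 0.5]
finger_gap: 0.0856
grip_force: 0.0
```

jog_arm(gripper=[1,1,1,1,1,1,1,1], offset=[[0,0,0],[0,0,2],[0,0,5],[0,0,8],[0,0,10],[0,0,11],[0,0,11],[0,0,11]], twist=[0,0,0,0,0,0,0,0])

```text
clock: 41.7
tcp_pos: [0.5115, -0.3541, 0.138]
orientation: [-0.001, 0.734, 0.679, -0.0]
wrist_force: [-1.0, 0.1, -0.3]
finger_gap: 0.0854
grip_force: 0.0
```

```bash
python3 look.py top t11; python3 look.py wrist w11; python3 - <<'E'
from h import *
c=dict(np.load("w11.npz"));hsv=cv2.cvtColor(c["image"],cv2.COLOR_RGB2HSV);H,S,V=cv2.split(hsv)
P=cloud(c);m=(S>190)&(V>130)&(H<20);m[:150]=0;m[:,:195]=0;m[:,320:]=0;Z=P[...,2]
for n,k in(("top",m&(Z>.06)),("foot",m&(Z>.015)&(Z<.03))):
    q=P[k];print(n,len(q),np.round(np.percentile(q,[1,50,99],axis=0)*1000,1).tolist())
E
```

```text
blue [512.1 111.1 138.5  34.6  -4.5] 690
yellow [505.5  51.7 141.6  36.5  -4.5] 739
spacer [ 512.5 -351.2   87.6   26.5   -5.9] 238
grey [ 5.090e+02  1.645e+02  1.450e+02  3.430e+01 -1.000e-01] 653
stop [513.7 199.1 148.6  23.4  -4.6] 497
board [503.6  51.3 337.5 172.5  85.5] 5498
top>60mm 650 [[0.503, -0.342, 0.197], [0.439, -0.363, 0.061], [0.573, -0.316, 0.287]]
table z 0.0009092614188229708 0.0017127293421307212
41.75 [ 0.51136393 -0.35405403  0.13789476] [-1.02050200e-03  7.33841805e-01  6.79319631e-01 -5.40954926e-05] [-0.19028886 -0.24600587  0.01514178] [-7.34605061e-01  4.44737549e-01  8.41314002e-03  1.13651443e+00
  7.43733093e-05  9.13316341e-01]
41.8 [ 0.51140316 -0.35405361  0.13794108] [-9.97821015e-04  7.33815502e-01  6.79348077e-01 -5.32946404e-05] [ 0.75348043 -0.05200136  0.09851356] [-7.34560745e-01  4.44733840e-01  8.52479541e-03  1.13658447e+00
  7.19318008e-05  9.13283176e-01]
top 287 [[495.7, -360.0, 62.3], [505.8, -348.8, 67.1], [528.7, -345.8, 68.7]]
foot 797 [[468.0, -361.7, 20.0], [485.1, -346.5, 21.9], [551.1, -339.0, 24.7]]
```

```bash
python3 -c "
from workcell import env
print(env.hand_in())"
```

```text
the job is handed in; nothing more can be done
None
```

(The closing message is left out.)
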